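# Load a converter module in the test station with the power isolated

## Task

Load the black module with the orange label into the test station, working dead: turn the red isolator handle to OFF, raise the clear hood fully so that it stands open, set the module down flat between the white corner locators of the nest, shut the hood fully and turn the isolator back ON. Never have the hood up while the isolator is not OFF, set the module down without dropping it, and leave the green-labelled module, the multimeter, the bottle and the screwdriver where they are.

Things in the scene. Friction and masses are not known exactly. Their poses are not given: they have to be found in the camera images.
- isolator (a joint): Angle of the red rotary handle of the isolator, rad. 0 = OFF detent, 1.57 = ON detent; it grows as the handle turns clockwise seen from above and has stops just past both detents. Spring detents pull the handle into the nearer of the two positions (it snaps over half-way, at 0.79); getting it out takes about 0.3 N m.
- isolator_grip (a point): Point on the handle's vertical axis, 100 mm above the bench: the height to grip it. The red handle is a bar 54 mm long, 14 mm wide, its top 10 mm above this point, on a round red 57 mm disc whose top is 26 mm below this point. The bar lies along this frame's y axis and is gripped across x; z up. A white stripe marks its +y end. The frame turns with the handle.
- isolator_box: Isolator: grey box 98 x 88 x 63 mm, fixed to the bench face up, left or right of the test station, with a yellow 68 mm plate on top; the handle turns about its centre. Origin: centre of the underside; z up. On the plate, a green mark at the +y edge is where the handle's striped end points when OFF, a red mark at the +x edge where it points when ON. Black cables leave on the +x side.
- hood (a joint): Angle of the clear hood of the test station, rad. 0 = shut, 1.6 = fully open (upright, at its stop). Its hinge is stiff: about 0.5 N m of friction (some 5 N at the bar to raise it), so that it stays wherever it is left.
- hood_handle (a point): Centre of the hood's handle: a round dark steel bar, 12 mm diameter and 110 mm long between two posts, along this frame's y axis, 60 mm in front of the hood's front face and 20 mm below the hood's top. Frame fixed to the hood: with the hood shut x points to the rear (to the hinge) and z up. The bar is free above and below.
- hood_hinge (a point): Middle of the hood's hinge axis, which is this frame's y axis, at the rear of the station, 64 mm above the bench. Frame fixed to the hood: shut, x points to the rear and z up. Raising swings the front edge up and back about it. The hood is a clear box, open below, 155 mm deep, 220 wide, 66 tall, with aluminium edges; shut, the handle bar is 215 mm in front of the axis and 46 mm above it.
- nest (a point): Centre of the nest's floor (black plate on the station's deck), 67 mm above the bench, 95 mm in front of the hinge. x to the rear (hinge), y left, z up. Four white L-shaped corner locators, 8 mm tall, leave 54 mm along x and 76 mm along y for the module: its long side goes along y, either way round. At the two sides across x the middle 44 mm is free for fingers.
- fresh_center (a point): Centre of the module to be loaded: a black box 48 mm (x) x 70 mm (y) x 42 mm (z) of about 0.2 kg with an orange label with a white patch on top. It lies flat on the blue foam pad (6 mm thick, 220 x 130 mm).
- fresh: The same module; origin at the centre of its underside.
- tested_center (a point): Centre of the other black module, of the same size, with a green label, on the same foam pad: leave it there.
- multimeter_center (a point): Centre of the orange handheld multimeter, 88 x 185 x 36 mm, lying on the bench: leave it.
- bottle_center (a point): Centre of the small clear bottle, 60 mm diameter, 140 mm tall, standing on the bench: leave it.
- driver_grip (a point): Handle of the screwdriver, 190 mm long, lying on the bench: leave it.

How it is judged:
By the outcome, as a careful person would: the job done as asked, in the order asked, and still so for the second after the job is handed in, with the robot touching nothing.
It also fails if it takes over 72 s, if anything falls off the work surface, if the arm or the gripper's body presses on something with over 40 N, if the wrist force passes 120 N, or if a joint passes its speed limit or range.

## Robot

A 7-joint arm with a two-finger parallel gripper is mounted at the origin on the work surface. World frame = base frame: x ahead of the robot, y to its left, z up, the work surface at z = 0. Lengths are in m, angles in rad, forces in N, time in s.
With the tool pointing down it reaches from about 0.35 to 0.9 m from the base axis. Payload 19.9 kg.
Tool frame: the origin (TCP) lies midway between the tips of the shut fingers; the grasp point (between the pads) lies 19 mm behind it; x points along the fingers, y is the direction in which the jaws open and shut, and the axes are right-handed (so a half turn about x gives the same grasp; the last joint's range is limited). The gripper opens to 85 mm and grips with 20 to 120 N. Pads are 22 mm wide; open, the fingers measure 114 mm over their backs; the gripper's body (76 mm by 85 mm) begins 54 mm behind the grasp point. The pads swing forward as they close: fully open they stand 13 mm farther back than shut.
Start: joints at [1.149, 0.417, -0.01, 1.614, 0.005, 1.111, -0.053], TCP at [0.232, -0.58, 0.231] pointing down, gripper open.
Joint ranges: [-2.81, 2.81], [-0.39, 2.02], [-1.27, 1.25], [0.06, 2.57], [-1.19, 4.33], [0.19, 2], [-2.82, 2.82]. Speed limits (rad/s): [1.89, 1.89, 2.39, 2.39, 3.01, 3.01, 3.01].

## Interface

Orientations are given as [roll, pitch, yaw] about the fixed x, y, z axes, in that order (R = Rz(yaw) Ry(pitch) Rx(roll)).
In Python, from workcell import readout, cams, r, finder gives the robot as it stands.
- The arm moves only by the tool jog_arm, never from a script. Its argument "series" is a list of rows, each a list of 4 numbers: the shift along the tool's x, y, z in mm, then the turn about the tool's x in rad. A call has exactly 8 rows; each row is the pose to reach, as a shift and turn from the pose commanded when the call began, along the tool's axes at that moment; what a row does not reach only later rows make up. A row lasts 1/8 s, in which the tool goes at most 62.5 mm and 10.7 degrees, less where a joint would pass 70% of its speed; a pose out of reach is approached as far as the arm can. A call with a gripper value outside its range is refused whole. "jaw" is the opening, from 0 (shut) to 1 (fully open), set as the call begins (left out, the last holds). The fingers move at their own pace and stop on an object; "force" is the grip in N (left out, the last holds). Time passes only in rows, so rows that repeat a pose let the fingers close, or fill a call up. It gives the time, the measured TCP pose, the force and the opening at its end, in the units of the state.
- readout.state(): the state, without advancing time (a new reading comes with each control period).
- cams.snapshot(name): name is "scene" or "top" or "wrist"; returns a dict with "pixels" (420x560x3 uint8, red, green, blue), "K" (3x3 intrinsics, pixels), "pose" (4x4, takes a point from camera to world coordinates); the wrist camera has in their place "mount" (4x4, takes a point from camera to tool coordinates, whose origin is the TCP and whose axes are the tool frame's). Camera axes: x right, y down, z forward; pixel columns grow to the right and rows downward; lengths in m; the calibration is good to about 2 mm. A picture is of the moment at which its call begins: read the wrist's pose just before it. There is no depth.
- r.sign_off(): hands the job in, once; it reports no verdict.
Trained networks look in a picture, given as the dict that the camera call returned (one of the last four; its "shot" number tells which), for a name from the list of things; names that differ only in an ending like _2 or _b are one class to them, and where a whole thing is asked for, a point or a joint stands for the part that bears it (a point fixed in the world has none). Each returns a list of dicts, best first, with "confidence" (0 to 1); they miss things now and then, are a little off and sometimes report something else, mostly with a low value. They report only what shows in the picture. A call takes as long as a camera call.
- finder.cut_out(label, picture): "pixels" (420x560 bool, what is visible of it) and "xy" ([column, row] in pixels, amid what is visible of it).
The state is a dict: "time_s": time; "joint_positions": joint angles; "qd": joint speeds; "joint_torque": joint torques, N m; "ee_pos": TCP position; "ee_rot": TCP orientation; "wrist_force": force on the tool from outside, world axes, zero at the start; "torque": the same for the moment, N m; "finger_gap": opening from 0.0 (shut) to 1.0 (fully open).
Only numpy, scipy, OpenCV 4.12 (cv2) and the standard library are available. Lean on these libraries where they do the work, as an engineer would, in place of code of your own. Each camera call takes 0.05 s, during which the arm holds its last target. There are 200 camera calls.

## Working session

There is one attempt and no reset: what is moved stays moved. The work goes in short steps, Python scripts to look and compute and a tool call to move; the robot and the scene stay as the last step left them, time stands still between calls to the robot, and variables do not carry over. Pictures are saved under pics/ and viewed, about 8 in all and at most 12, crops included, and the job is handed in when it is done.

Besides the shell and the picture viewer there is one more tool, called as a command line: name --pt "numbers of a row" for each row, then --argument value for the rest. jog_arm: Moves the arm, as the interface text tells. Its arguments: {"type":"object","properties":{"series":{"type":"array","items":{"type":"array","items":{"type":"number"}}},"jaw":{"type":"number"},"force":{"type":"number"}},"required":["series"]}

```bash
ls; mkdir -p pics
cat > h.py <<'E'
import numpy as np, cv2
from workcell import readout, cams, r, finder
from scipy.spatial.transform import Rotation as R
def save(p,n): cv2.imwrite('pics/'+n,p['pixels'][:,:,::-1])
def tool():
    s=readout.state(); T=np.eye(4); T[:3,:3]=R.from_euler('xyz',s['ee_rot']).as_matrix(); T[:3,3]=s['ee_pos']; return T
def ray(p,uv,T=None):
    P=p['pose'] if 'pose' in p else T@p['mount']
    d=P[:3,:3]@np.linalg.solve(p['K'],[uv[0],uv[1],1]); return P[:3,3],d
def at(p,uv,z,T=None):
    o,d=ray(p,uv,T); return o+d*(z-o[2])/d[2]
def proj(p,X,T=None):
    P=p['pose'] if 'pose' in p else T@p['mount']
    c=np.linalg.inv(P)@np.append(X,1); q=p['K']@c[:3]; return q[:2]/q[2]
E
python3 - <<'E'
from h import *
print(readout.state())
a=cams.snapshot('top'); b=cams.snapshot('scene'); save(a,'top.png'); save(b,'scene.png')
print(a['pose'].round(3),a['K'],b['pose'].round(3))
for p,n in((a,'top'),(b,'scene')):
  for l in ['isolator','isolator_box','hood','hood_handle','nest','fresh','tested_center']:
    for q in finder.cut_out(l,p)[:2]: print(n,l,round(q['confidence'],2),np.round(q['xy'],1),q['pixels'].sum(), at(p,q['xy'],0.05).round(3))
E
```

```text
pics
{'time_s': 0.0, 'joint_positions': array([ 1.14847691,  0.4179656 , -0.01030784,  1.61420703,  0.00467376,
        1.11069905, -0.05302093]), 'qd': array([-6.25195736e-05,  6.12151811e-04, -9.44845142e-04,  4.92155700e-04,
       -4.73952829e-04,  1.35145254e-03,  1.48540187e-04]), 'joint_torque': array([ 8.72735436e-04, -8.64444494e+01,  6.78863022e-01, -4.34895980e+01,
        1.91517093e-02,  7.38447765e-03, -1.39253481e-05]), 'ee_pos': array([ 0.23216371, -0.57988659,  0.23065166]), 'ee_rot': array([-1.51680925,  1.56954135,  2.00558303]), 'wrist_force': array([ 0.3525635, -0.6447216,  0.0909521]), 'torque': array([-0.06515797,  0.02597582,  0.01204538]), 'finger_gap': 0.9995469244637735}
[[ 0.024 -0.993  0.118  0.389]
 [-0.999 -0.028 -0.03   0.024]
 [ 0.033 -0.118 -0.993  1.22 ]
 [ 0.     0.     0.     1.   ]] [[399.88468142   0.         265.33439996]
 [  0.         399.88468142 206.65393857]
 [  0.           0.           1.        ]] [[-0.255  0.7   -0.667  1.24 ]
 [ 0.967  0.198 -0.162  0.2  ]
 [ 0.019 -0.686 -0.727  0.869]
 [ 0.     0.     0.     1.   ]]
top isolator 0.7
[... 286 characters left out ...]
66.6 233.2] 473 [ 0.458 -0.312  0.05 ]
top tested_center 0.75 [371.  192.8] 420 [ 0.579 -0.326  0.05 ]
scene isolator 0.7 [375.5 222.5] 314 [0.471 0.298 0.05 ]
scene isolator_box 0.58 [375.4 241.7] 1687 [0.539 0.304 0.05 ]
scene hood 0.86 [264.3 211.2] 5267 [ 0.513 -0.01   0.05 ]
scene hood_handle 0.93 [266.1 215.1] 5345 [ 0.526 -0.001  0.05 ]
scene hood_handle 0.62 [168.9 180.3] 457 [ 0.469 -0.323  0.05 ]
scene nest 0.68 [265.9 226.8] 7787 [0.568 0.01  0.05 ]
scene nest 0.2 [174.2 184.8] 478 [ 0.483 -0.3    0.05 ]
scene fresh 0.74 [173.1 184.4] 506 [ 0.482 -0.303  0.05 ]
scene fresh 0.49 [265.9 222.4] 7578 [0.553 0.006 0.05 ]
scene tested_center 0.61 [152.7 213.7] 555 [ 0.607 -0.307  0.05 ]
```

Run:
```python
import cv2
a=cv2.imread('pics/top.png'); c=a[130:290,110:430]; cv2.imwrite('pics/topc.png',cv2.resize(c,None,fx=2.5,fy=2.5,interpolation=cv2.INTER_CUBIC))
```

```text
(no output)
```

View pics/topc.png

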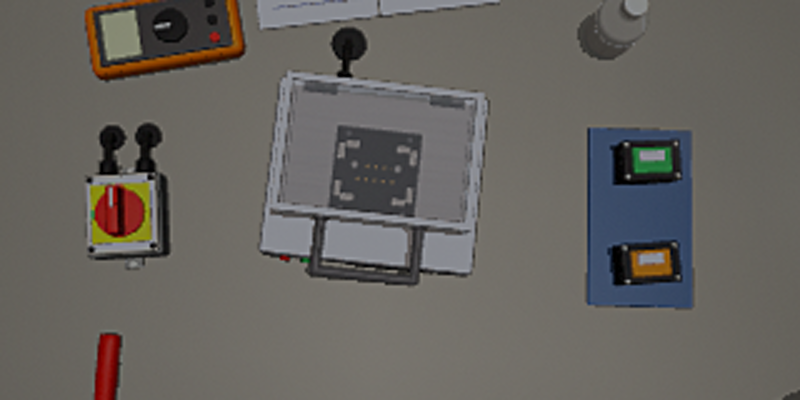

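View pics/scene.png

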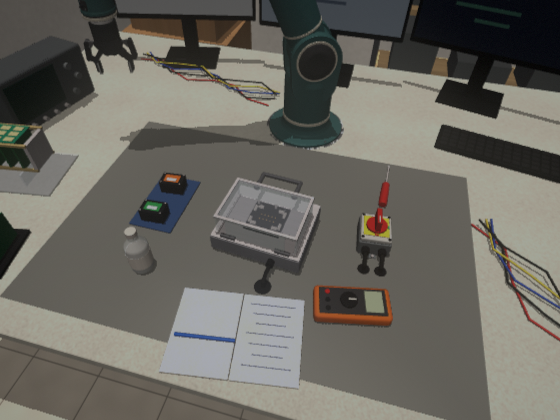

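Run:
```python
from h import *
T=tool(); print(T.round(4)); 
w=cams.snapshot('wrist'); print(w['mount'].round(3),w['K'].round(1))
a=cv2.imread('pics/top.png'); p=cams.snapshot('top')
c=lambda x,y:(110+x/2.5-.3,130+y/2.5-.3)
for n,xy,z in [('isoc',(119,211),.074),('fresh',(652,263),.048),('hingeL',(288,75),.13),('hingeR',(487,95),.13),('barL',(312,276),.11),('barR',(416,282),.11),('nest',(376,171),.067)]: print(n,at(p,c(*xy),z).round(3))
```

```text
[[-1.000e-04  3.717e-01 -9.284e-01  2.323e-01]
 [ 0.000e+00 -9.284e-01 -3.717e-01 -5.802e-01]
 [-1.000e+00 -0.000e+00  0.000e+00  2.313e-01]
 [ 0.000e+00  0.000e+00  0.000e+00  1.000e+00]]
[[ 0.    -0.299  0.954 -0.142]
 [ 1.    -0.001 -0.    -0.002]
 [ 0.001  0.954  0.299 -0.077]
 [ 0.     0.     0.     1.   ]] [[363.5   0.  276.5]
 [  0.  363.5 216.4]
 [  0.    0.    1. ]]
isoc [0.496 0.297 0.074]
fresh [ 0.454 -0.324  0.048]
hingeL [0.647 0.106 0.13 ]
hingeR [ 0.632 -0.116  0.13 ]
barL [0.426 0.073 0.11 ]
barR [ 0.422 -0.042  0.11 ]
nest [0.551 0.005 0.067]
```

jog_arm --pt "-3 -20 -38 -0.15" --pt "-5 -39 -76 -0.3" --pt "-8 -58 -114 -0.45" --pt "-10 -78 -151 -0.6" --pt "-13 -97 -189 -0.75" --pt "-15 -116 -227 -0.9" --pt "-17 -136 -265 -1.05" --pt "-19 -155 -302 -1.19" --jaw 1

```text
time_s: 1.9
ee_pos: [0.4559, -0.323, 0.2505]
ee_rot: [0.663, 1.57, -0.903]
wrist_force: [0.9, -1.2, -0.3]
finger_gap: 1.003
```

```bash
cat >> h.py <<'E'
def plan(xyz,psi):
    "shift (mm, tool axes) and turn from present to TCP xyz with tool y at world yaw psi (deg)"
    T=tool(); d=T[:3,:3].T@(np.array(xyz)-T[:3,3])*1000
    p0=np.arctan2(T[1,1],T[0,1]); t=-(np.deg2rad(psi)-p0); t=(t+np.pi)%(2*np.pi)-np.pi
    print('plan',d.round(1),round(t,3),'psi now',np.rad2deg(p0).round(1),'pos',T[:3,3].round(4))
E
python3 - <<'E'
from h import *
print(readout.state()['joint_positions'].round(2))
T=tool(); w=cams.snapshot('wrist'); save(w,'w1.png')
for l in ('fresh','tested_center'):
  for q in finder.cut_out(l,w): print(l,q['confidence'],q['xy'],q['pixels'].sum(),at(w,q['xy'],.048,T))
np.save('w1T.npy',T)
plan((.45,.0,.28),0)
E
```

```text
[ 0.86  0.3  -0.37  1.75  0.12  1.11  0.46]
fresh 0.8 [274.0, 182.6] 3657 [ 0.45293646 -0.3188301   0.048     ]
tested_center 0.63 [396.6, 176.5] 4331 [ 0.57062354 -0.31244199  0.048     ]
plan [ -29.5   -5.1 -322.5] 0.004 psi now 0.2 pos [ 0.4563 -0.3224  0.2504]
```

View pics/w1.png

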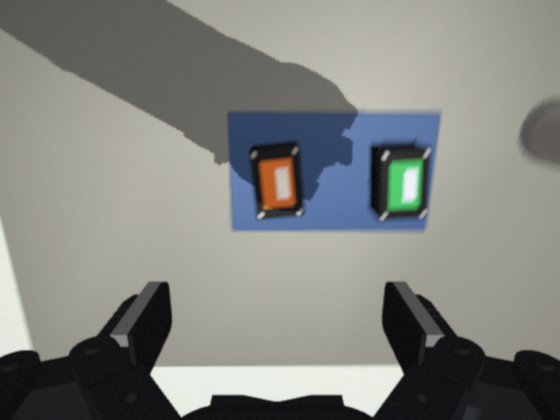

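Run:
```python
from h import *
T=np.load('w1T.npy'); im=cv2.imread('pics/w1.png')
w=cams.snapshot('wrist')
hsv=cv2.cvtColor(im,cv2.COLOR_BGR2HSV); m=cv2.inRange(hsv,(3,120,60),(22,255,255)); m[:130]=0;m[240:]=0;m[:,:240]=0;m[:,310:]=0
cs=max(cv2.findContours(m,0,2)[0],key=cv2.contourArea); pts=np.array([at(w,q[0],.048,T)[:2] for q in cs])*1000
rc=cv2.minAreaRect(pts.astype(np.float32)); print('label',rc)
P=np.array([at(w,q,.048,T)[:2] for q in [(253,155),(294,150),(301,212),(262,216)]]); print(P.round(4),P.mean(0))
for i in range(4): d=P[(i+1)%4]-P[i]; print(np.hypot(*d).round(4),np.rad2deg(np.arctan2(d[1],d[0])).round(1))
```

```text
label ((455.8902282714844, -319.7305908203125), (34.20560073852539, 50.332035064697266), 6.15969181060791)
[[ 0.4331 -0.2924]
 [ 0.4717 -0.2876]
 [ 0.4797 -0.3483]
 [ 0.4411 -0.3526]] [ 0.45638133 -0.32024086]
0.0389 7.1
0.0613 -82.5
0.0389 -173.7
0.0608 97.6
```

jog_arm --pt "-4 -1 -40 0" --pt "-8 -1 -80 0" --pt "-12 -2 -120 0" --pt "-16 -3 -160 0" --pt "-20 -3 -200 0" --pt "-23 -4 -240 0" --pt "-27 -5 -281 0" --pt "-30 -5 -322 0"

```text
time_s: 3.1
ee_pos: [0.4498, -0.0021, 0.2805]
ee_rot: [0.641, 1.57, -0.933]
wrist_force: [1.5, -0.3, 1.4]
finger_gap: 1.0
```

Run:
```python
from h import *
T=tool(); w=cams.snapshot('wrist'); save(w,'w2.png')
np.save('w2T.npy',T); plan((.48,.297,.25),-90)
```

```text
plan [  31.3   30.6 -293.9] 1.573 psi now 0.1 pos [0.4498 0.003  0.2811]
```

View pics/w2.png

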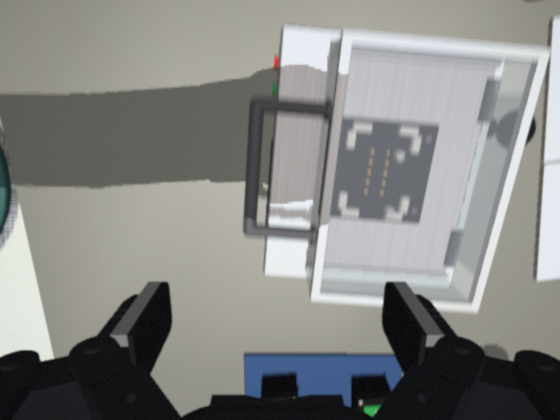

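Run:
```python
from h import *
T=np.load('w2T.npy'); w=cams.snapshot('wrist')
N=np.array([at(w,q,.075,T)[:2] for q in [(347,123),(425,127),(411,221),(340,214)]]); print(N.round(4),N.mean(0))
for i in range(4): d=N[(i+1)%4]-N[i]; print(np.hypot(*d).round(4),np.rad2deg(np.arctan2(d[1],d[0])).round(1))
B=np.array([at(w,q,.11,T)[:2] for q in [(256,103),(249,231)]]); d=B[0]-B[1]; print(B.round(4),B.mean(0),np.hypot(*d),np.rad2deg(np.arctan2(d[1],d[0]))-90)
H=np.array([at(w,q,.13,T)[:2] for q in [(346,33),(546,48),(478,308),(315,298)]]); print('hood top',H.round(4))
for i in range(4): d=H[(i+1)%4]-H[i]; print(np.hypot(*d).round(4),np.rad2deg(np.arctan2(d[1],d[0])).round(1))
for l in('nest','hood_handle'):
  p=cams.snapshot('wrist'); print(l,[(q['confidence'],q['xy']) for q in finder.cut_out(l,p)])
plan((.48,.297,.25),-90)
```

```text
[[ 0.515   0.0574]
 [ 0.5877  0.0535]
 [ 0.5845 -0.0385]
 [ 0.5127 -0.0308]] [0.54997786 0.01037288]
0.0728 -3.1
0.092 -92.0
0.0722 173.9
0.0883 88.5
[[ 0.4329  0.0755]
 [ 0.4241 -0.0359]] [0.42850509 0.01978533] 0.11178629898538782 -4.500036030132449
hood top [[ 0.5005  0.1239]
 [ 0.6483  0.1132]
 [ 0.6334 -0.1045]
 [ 0.4839 -0.0935]]
0.1482 -4.1
0.2183 -93.9
0.1499 175.8
0.2181 85.6
nest [(0.81, [384.8, 167.6])]
hood_handle [(0.59, [409.7, 164.9])]
plan [  30.1   29.2 -300.6] 1.568 psi now -0.1 pos [ 0.45   -0.0035  0.2802]
```

jog_arm --pt "4 4 -37 0.18" --pt "8 8 -74 0.36" --pt "12 12 -110 0.54" --pt "16 16 -147 0.72" --pt "20 20 -184 0.9" --pt "24 23 -220 1.08" --pt "28 27 -257 1.26" --pt "31 30 -294 1.44"

```text
time_s: 4.4
ee_pos: [0.481, 0.2917, 0.2487]
ee_rot: [0.735, 1.57, -2.259]
wrist_force: [0.7, -0.8, 0.3]
finger_gap: 1.002
```

Run:
```python
from h import *
T=tool(); w=cams.snapshot('wrist'); save(w,'w3.png')
np.save('w3T.npy',T); print(readout.state()['joint_positions'].round(2))
for l in('isolator','isolator_grip','isolator_box'):
  print(l,[(q['confidence'],q['xy'],at(w,q['xy'],.1,T)) for q in finder.cut_out(l,w)])
plan((.496,.297,.14),-90)
```

```text
[-0.11  0.35 -0.62  1.73  0.22  1.13 -2.23]
isolator [(0.59, [274.2, 174.9], array([0.50052696, 0.29805078, 0.1       ]))]
isolator_grip [(0.95, [269.4, 173.9], array([0.50077094, 0.30200666, 0.1       ]))]
isolator_box [(0.67, [270.8, 149.2], array([0.52051453, 0.30367897, 0.1       ]))]
plan [108.7  -3.3 -16.4] 0.157 psi now -81.0 pos [0.4804 0.2912 0.2487]
```

View pics/w3.png

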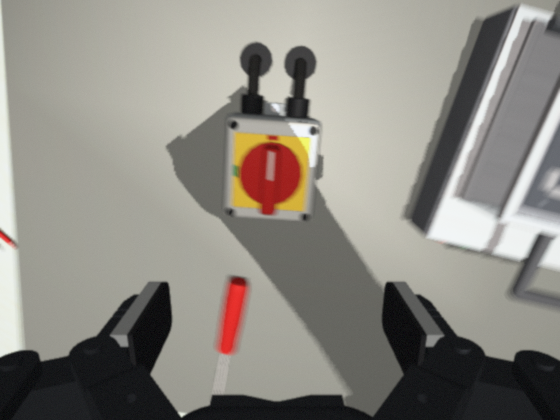

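Run:
```python
from h import *
T=tool(); w=cams.snapshot('wrist'); save(w,'w3b.png'); im=cv2.imread('pics/w3b.png')
N=np.array([at(w,q,.063,T)[:2] for q in [(234,124),(315,130),(307,216),(229,212)]]); print(N.round(4),N.mean(0))
for i in range(4): d=N[(i+1)%4]-N[i]; print(np.hypot(*d).round(4),np.rad2deg(np.arctan2(d[1],d[0])).round(1))
hsv=cv2.cvtColor(im,cv2.COLOR_BGR2HSV); m=cv2.inRange(hsv,(0,120,50),(8,255,255))|cv2.inRange(hsv,(170,120,50),(180,255,255)); m[:142]=0;m[225:]=0
ys,xs=np.nonzero(m); print(xs.min(),xs.max(),ys.min(),ys.max())
rows=[(y,xs[ys==y].min(),xs[ys==y].max()) for y in range(160,196,5)]; print(rows)
print('disc',at(w,((xs.min()+xs.max())/2,174),.074,T))
a,b=at(w,(271.5,152),.11,T),at(w,(268,208),.11,T); print(a,b,np.rad2deg(np.arctan2(*(a-b)[1::-1])))
# white stripe
s=cv2.inRange(hsv,(0,0,150),(180,90,255))[150:185,262:280]; y,x=np.nonzero(s); p=np.c_[x+262,y+150]; print('stripe',p.min(0),p.max(0),p.mean(0))
q=np.array([at(w,k,.11,T)[:2] for k in p]); e,v=np.linalg.eigh(np.cov(q.T)); print(q.mean(0),v[:,1],np.rad2deg(np.arctan2(v[1,1],v[0,1])))
cv2.imwrite('pics/w3z.png',cv2.resize(im[105:225,210:340],None,fx=5,fy=5,interpolation=2))
```

```text
[[0.5318 0.3386]
 [0.5378 0.2676]
 [0.4588 0.2603]
 [0.4512 0.3335]] [0.49490618 0.29999444]
0.0712 -85.2
0.0794 -174.7
0.0736 95.9
0.0807 3.6
242 303 142 214
[(160, np.int64(245), np.int64(300)), (165, np.int64(243), np.int64(302)), (170, np.int64(242), np.int64(302)), (175, np.int64(242), np.int64(303)), (180, np.int64(243), np.int64(302)), (185, np.int64(244), np.int64(301)), (190, np.int64(247), np.int64(298)), (195, np.int64(251), np.int64(294))]
disc [0.49542765 0.29877987 0.074     ]
[0.51899759 0.30281161 0.11      ] [0.47440305 0.29883384 0.11      ] 5.097219805357256
stripe [271 152] [275 179] [272.88990826 165.28440367]
[0.50901876 0.30019769] [-0.99562961 -0.09338996] -174.64134086470307
```

View pics/w3z.png

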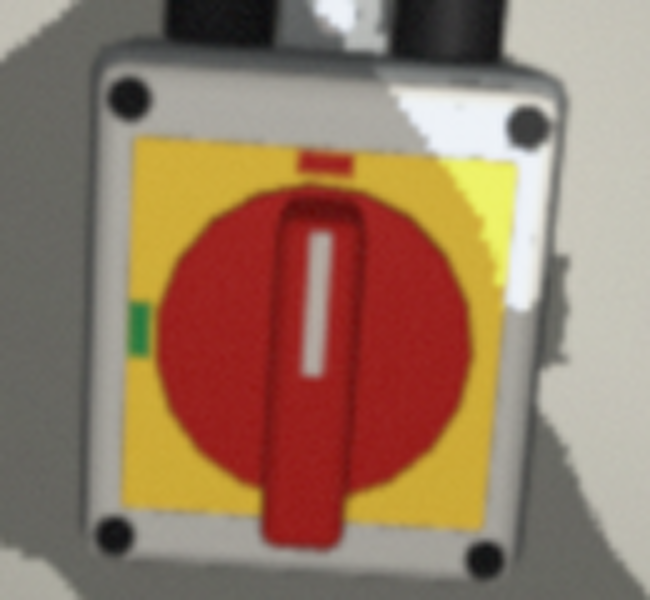

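Run:
```python
from h import *
plan((.4955,.299,.082),-84.8)
```

```text
plan [166.9  -6.1 -16.1] 0.066 psi now -81.0 pos [0.4806 0.2906 0.249 ]
```

jog_arm --pt "20 -6 -16 0.066" --pt "45 -6 -16 0.066" --pt "75 -6 -16 0.066" --pt "105 -6 -16 0.066" --pt "130 -6 -16 0.066" --pt "150 -6 -16 0.066" --pt "162 -6 -16 0.066" --pt "167 -6 -16 0.066" --jaw 0.7

```text
time_s: 5.65
ee_pos: [0.495, 0.3001, 0.082]
ee_rot: [0.313, 1.571, -2.738]
wrist_force: [0.4, 0.4, 0.2]
finger_gap: 0.697
```

jog_arm --pt "0 0 0 0" --pt "0 0 0 0" --pt "0 0 0 0" --pt "0 0 0 0" --pt "0 0 0 0" --pt "0 0 0 0" --pt "0 0 0 -0.1" --pt "0 0 0 -0.25" --jaw 0 --force 50

```text
time_s: 6.65
ee_pos: [0.4955, 0.2981, 0.0832]
ee_rot: [1.37, 1.567, -1.429]
wrist_force: [-4.9, -17.5, 18.0]
finger_gap: 0.156
```

jog_arm --pt "0 0 0 -0.17" --pt "0 0 0 -0.34" --pt "0 0 0 -0.51" --pt "0 0 0 -0.68" --pt "0 0 0 -0.85" --pt "0 0 0 -1.02" --pt "0 0 0 -1.18" --pt "0 0 0 -1.34"

```text
time_s: 7.65
ee_pos: [0.4953, 0.2981, 0.0832]
ee_rot: [-0.048, 1.566, -1.506]
wrist_force: [-7.7, -19.1, 22.2]
finger_gap: 0.154
```

Run:
```python
from h import *
s=readout.state(); print(s['wrist_force'],s['torque'],s['joint_positions'].round(2),s['finger_gap']); plan((.4955,.299,.082),5.2)
```

```text
[ -7.65111997 -19.05756738  22.23574728] [-3.99104521  1.93484428 -0.11843353] [ 0.05  0.69 -0.88  1.82  0.66  0.95 -1.01] 0.15399003431787991
plan [ 1.2  0.3 -0.9] 0.022 psi now 6.5 pos [0.4953 0.2981 0.0832]
```

jog_arm --pt "0 0 0 -1e-09" --pt "0 0 0 0" --pt "0 0 0 0" --pt "-10 0 0 0" --pt "-40 0 0 0" --pt "-80 0 0 0" --pt "-110 0 0 0" --pt "-130 0 0 0" --jaw 0.7

```text
time_s: 8.65
ee_pos: [0.495, 0.3007, 0.2142]
ee_rot: [1.872, 1.569, 0.411]
wrist_force: [-0.5, -0.0, -0.2]
finger_gap: 0.705
```

Run:
```python
from h import *
p=cams.snapshot('top'); im=p['pixels'][:,:,::-1][190:240,130:185]; cv2.imwrite('pics/iso2.png',cv2.resize(im,None,fx=8,fy=8,interpolation=2))
plan((.4285,.0198,.2),-4.3)
```

```text
plan [ 15.4 -97.4 272.4] 0.185 psi now 6.3 pos [0.4955 0.3012 0.216 ]
```

View pics/iso2.png

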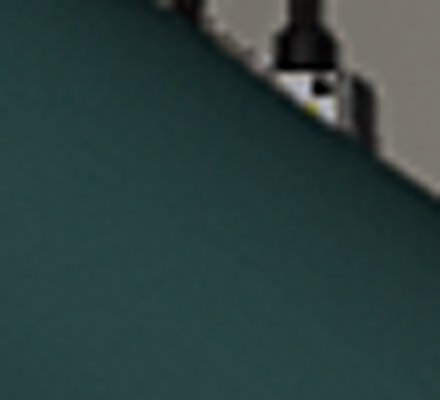

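jog_arm --pt "0 -12 34 0.023" --pt "0 -24 68 0.046" --pt "4 -36 102 0.07" --pt "8 -48 136 0.093" --pt "12 -61 170 0.116" --pt "15 -73 204 0.14" --pt "15 -85 238 0.162" --pt "15 -97 272 0.185"

```text
time_s: 9.7
ee_pos: [0.4277, 0.0183, 0.1971]
ee_rot: [-1.485, 1.57, -3.132]
wrist_force: [0.8, 0.4, 0.6]
finger_gap: 0.701
```

Run:
```python
from h import *
for i in range(5): p=cams.snapshot('top'); 
T=tool(); w=cams.snapshot('wrist'); np.save('w4T.npy',T); print(T[:3,3])
im=cv2.resize(p['pixels'][:,:,::-1][190:240,130:185],None,fx=6,fy=6,interpolation=2); 
v=w['pixels'][:,:,::-1]; out=np.zeros((420,900,3),np.uint8); out=np.zeros((420,560+230,3),np.uint8); out[:,:560]=v; out[:210,560:]=cv2.resize(im,(230,210)); cv2.imwrite('pics/w4.png',out)
plan((.4285,.0198,.091),-4.3)
```

```text
[0.4282777  0.01967004 0.19732519]
plan [106.3   0.2   0.3] 0.001 psi now -4.3 pos [0.4283 0.0201 0.1973]
```

View pics/w4.png

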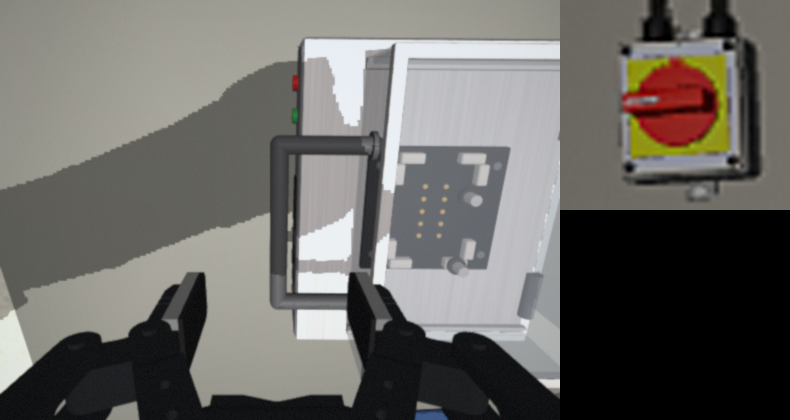

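Run:
```python
from h import *
T=np.load('w4T.npy'); w=cams.snapshot('wrist')
B=np.array([at(w,q,.11,T)[:2] for q in [(279,143),(279.5,300)]]); d=B[0]-B[1]; print(B.round(4),B.mean(0),np.hypot(*d),np.rad2deg(np.arctan2(d[1],d[0]))-90)
N=np.array([at(w,q,.075,T)[:2] for q in [(398,153),(488,154),(475,258),(388,267)]]); print(N.round(4),N.mean(0))
F=np.array([at(w,q,.067,T)[:2] for q in [(401,147),(510,147),(487,269),(386,269)]]); print(F.round(4),F.mean(0))
```

```text
[[ 0.4333  0.0733]
 [ 0.4255 -0.0366]] [0.42941738 0.01833877] 0.11019836267361327 -4.078135159266466
[[ 0.5185  0.056 ]
 [ 0.5834  0.0503]
 [ 0.581  -0.0315]
 [ 0.5126 -0.0341]] [0.54886048 0.0101866 ]
[[ 0.5231  0.059 ]
 [ 0.6036  0.0528]
 [ 0.5962 -0.046 ]
 [ 0.5134 -0.0397]] [0.55907775 0.00652033]
```

jog_arm --pt "10 1 1 0" --pt "30 1 1 0" --pt "50 1 1 0" --pt "70 1 1 0" --pt "87 1 1 0" --pt "99 1 1 0" --pt "106 1 1 0" --pt "106 1 1 0" --jaw 0.5

```text
time_s: 11.05
ee_pos: [0.4291, 0.0186, 0.0911]
ee_rot: [-2.102, 1.57, 2.535]
wrist_force: [-0.3, 0.7, 0.5]
finger_gap: 0.5
```

jog_arm --pt "0 0 0 0" --pt "0 0 0 0" --pt "0 0 0 0" --pt "0 0 0 0" --pt "0 0 0 0" --pt "0 0 0 0" --pt "-4 0 0 0" --pt "-9 1 0 0" --jaw 0 --force 50

```text
time_s: 12.05
ee_pos: [0.4315, 0.0181, 0.1009]
ee_rot: [1.823, 1.568, 0.177]
wrist_force: [11.7, -0.9, -8.4]
finger_gap: 0.116
```

Run:
```python
from h import *
plan((.4293,.0185,.091),-4.3); print(readout.state()['wrist_force'])
R_,a=np.hypot(215,46),np.arctan2(46,-215)
for t in np.arange(0,1.66,.1): print(round(t,2),'x %.0f y %.0f'%(46-R_*np.sin(a-t),215+R_*np.cos(a-t)))
```

```text
plan [ 9.9 -2.3 -0.2] -0.001 psi now -4.3 pos [0.4315 0.0181 0.1009]
[11.67698338 -0.91961809 -8.39602489]
0.0 x 0 y 0
0.1 x -21 y 6
0.2 x -42 y 13
0.3 x -61 y 23
0.4 x -80 y 35
0.5 x -97 y 48
0.6 x -113 y 64
0.7 x -128 y 80
0.8 x -140 y 98
0.9 x -151 y 117
1.0 x -160 y 138
1.1 x -166 y 158
1.2 x -171 y 180
1.3 x -173 y 202
1.4 x -174 y 224
1.5 x -172 y 246
1.6 x -168 y 267
```

jog_arm --pt "-12 5 0 0" --pt "-33 12 0 0" --pt "-52 22 0 0" --pt "-71 34 0 0" --pt "-88 47 0 0" --pt "-104 63 0 0" --pt "-119 79 0 0" --pt "-131 97 0 0"

```text
time_s: 13.05
ee_pos: [0.5251, 0.0108, 0.2328]
ee_rot: [-1.034, 1.565, -2.68]
wrist_force: [-29.5, -4.7, 36.1]
finger_gap: 0.112
```

Run:
```python
from h import *
s=readout.state();print(s['wrist_force'],s['torque'],s['finger_gap']); 
plan((.4293+.098*.997,.0185-.098*.075,.231),-4.3)
```

```text
[-29.53042811  -4.74924325  36.12559398] [-0.88025642  6.34983779 -0.07105161] 0.11169845279691333
plan [ 1.8  1.9 -0.5] -0.0 psi now -4.3 pos [0.5251 0.0108 0.2328]
```

jog_arm --pt "-13 17 0 0" --pt "-22 38 0 0" --pt "-28 58 0 0" --pt "-33 80 0 0" --pt "-35 102 0 0" --pt "-36 124 0 0" --pt "-34 146 0 0" --pt "-30 167 0 0"

```text
time_s: 14.05
ee_pos: [0.6939, -0.0031, 0.2619]
ee_rot: [-0.245, 1.569, -1.892]
wrist_force: [-4.0, -6.6, 4.1]
finger_gap: 0.118
```

Run:
```python
from h import *
s=readout.state();print(s['wrist_force'],s['torque'],s['finger_gap']); 
plan((.4293+.267*.997,.0185-.267*.075,.259),-4.3)
s=cams.snapshot('scene'); save(s,'s5.png')
```

```text
[-4.04908814 -6.55147087  4.13107571] [-1.15234579  1.02508238 -0.13938135] 0.11768892564013154
plan [ 2.9  1.4 -1.7] -0.002 psi now -4.4 pos [ 0.6939 -0.0031  0.2619]
```

View pics/s5.png

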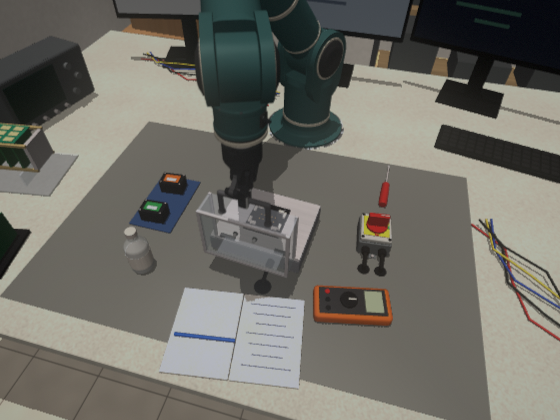

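jog_arm --pt "0 2 0 0" --pt "1 4 0 0" --pt "1 5 0 0" --pt "1 6 0 0" --pt "1 6 0 0" --pt "1 6 0 0" --pt "1 6 0 0" --pt "1 6 0 0"

```text
time_s: 15.1
ee_pos: [0.6962, -0.0033, 0.2608]
ee_rot: [-1.159, 1.563, -2.806]
wrist_force: [-35.6, -7.7, 17.3]
finger_gap: 0.117
```

jog_arm --pt "0 -3 0 0" --pt "0 -3 0 0" --pt "0 -3 0 0" --pt "-5 -3 0 0" --pt "-25 -3 0 0" --pt "-50 -3 0 0" --pt "-70 -3 0 0" --pt "-80 -3 0 0" --jaw 0.5

```text
time_s: 16.1
ee_pos: [0.6967, -0.0017, 0.3421]
ee_rot: [1.725, 1.569, 0.079]
wrist_force: [-0.4, 0.6, -0.4]
finger_gap: 0.503
```

Run:
```python
from h import *
plan((.456,-.320,.16),6.8)
```

```text
plan [ 181.7 -216.3  335.6] -0.194 psi now -4.3 pos [ 0.6967 -0.0017  0.3421]
```

jog_arm --pt "0 -20 30 -0.02" --pt "0 -48 73 -0.05" --pt "0 -78 120 -0.08" --pt "25 -108 168 -0.1" --pt "65 -138 215 -0.13" --pt "105 -167 260 -0.16" --pt "145 -194 303 -0.18" --pt "182 -216 336 -0.194" --jaw 1

```text
time_s: 17.1
ee_pos: [0.4564, -0.3197, 0.1602]
ee_rot: [0.169, 1.57, -1.284]
wrist_force: [-0.0, -1.7, 0.0]
finger_gap: 0.995
```

Run:
```python
from h import *
for i in range(4): cams.snapshot('top')
T=tool(); w=cams.snapshot('wrist'); save(w,'w6.png'); np.save('w6T.npy',T)
im=w['pixels'][:,:,::-1].copy(); hsv=cv2.cvtColor(im,cv2.COLOR_BGR2HSV); m=cv2.inRange(hsv,(3,120,60),(22,255,255))
c=max(cv2.findContours(m,0,2)[0],key=cv2.contourArea); pts=np.array([at(w,q[0],.048,T)[:2] for q in c])*1000
print(c[:,0].min(0),c[:,0].max(0),cv2.minAreaRect(pts.astype(np.float32)),T[:3,3])
for q in finder.cut_out('fresh',w): print(q['confidence'],q['xy'],at(w,q['xy'],.048,T))
plan((.456,-.320,.012),6.8)
```

```text
[252 186] [295 248] ((454.7652282714844, -321.5765075683594), (31.436298370361328, 47.90355682373047), 5.49412727355957) [ 0.45711576 -0.31841197  0.16071935]
0.8 [272.8, 210.4] [ 0.45368807 -0.31589416  0.048     ]
plan [149.9  -3.1   2.2] 0.001 psi now 6.9 pos [ 0.4586 -0.3175  0.1619]
```

View pics/w6.png

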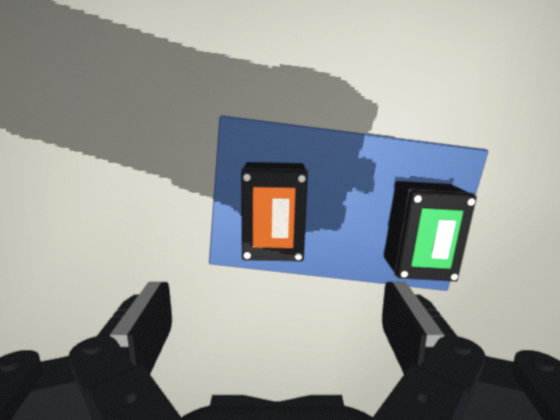

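jog_arm --pt "20 -1 1 0" --pt "50 -1 1 0" --pt "80 -1 1 0" --pt "105 -1 1 0" --pt "125 -1 1 0" --pt "138 -1 1 0" --pt "146 -1 1 0" --pt "150 -1 1 0"

```text
time_s: 18.4
ee_pos: [0.457, -0.3193, 0.0111]
ee_rot: [0.898, 1.571, -0.554]
wrist_force: [-0.2, 0.3, -0.0]
finger_gap: 1.0
```

jog_arm --pt "0 0 0 0" --pt "0 0 0 0" --pt "0 0 0 0" --pt "0 0 0 0" --pt "0 0 0 0" --pt "0 0 0 0" --pt "-3 0 0 0" --pt "-10 0 0 0" --jaw 0 --force 50

```text
time_s: 19.4
ee_pos: [0.4566, -0.3192, 0.0214]
ee_rot: [-2.431, 1.57, 2.4]
wrist_force: [0.7, 0.3, -1.9]
finger_gap: 0.555
```

Run:
```python
from h import *
s=readout.state();print(s['finger_gap'],s['wrist_force']); plan((.547,.010,.25),-4.2)
```

```text
0.5550525015908677 [ 0.73929245  0.29416016 -1.9160476 ]
plan [-228.6  128.6 -316.2] 0.192 psi now 6.8 pos [ 0.4566 -0.3192  0.0214]
```

jog_arm --pt "-40 0 0 0" --pt "-90 10 -20 0" --pt "-130 27 -62 0.03" --pt "-160 48 -115 0.07" --pt "-178 72 -172 0.11" --pt "-180 96 -230 0.15" --pt "-180 116 -280 0.18" --pt "-180 130 -316 0.19"

```text
time_s: 20.4
ee_pos: [0.5486, 0.0129, 0.2019]
ee_rot: [1.894, 1.57, 0.253]
wrist_force: [0.2, -0.1, -2.2]
finger_gap: 0.555
```

Run:
```python
from h import *
for i in range(8): cams.snapshot('top')
A=[tool()[:3,3]]
T=tool(); w=cams.snapshot('wrist'); save(w,'w7.png'); np.save('w7T.npy',T)
p=cams.snapshot('top'); A.append(tool()[:3,3]); print(A)
out=np.zeros((420,790,3),np.uint8); out[:,:560]=w['pixels'][:,:,::-1]; out[:210,560:]=cv2.resize(p['pixels'][:,:,::-1][130:260,200:342],(230,210)); cv2.imwrite('pics/w7.png',out)
plan((.549,.010,.2),-4.2)
```

```text
[array([0.54834434, 0.00876402, 0.20115426]), array([0.54840389, 0.00900154, 0.20116228])]
plan [ 1.2  0.5 -1. ] 0.001 psi now -4.2 pos [0.5484 0.009  0.2012]
```

View pics/w7.png

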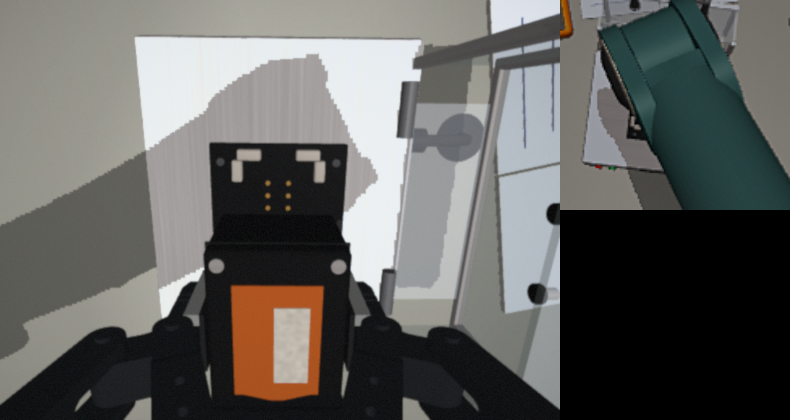

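Run:
```python
from h import *
T=np.load('w7T.npy'); w=cams.snapshot('wrist'); im=cv2.imread('pics/w7.png')[:,:560]; g=cv2.cvtColor(im,6)
print(g[146:186:2,226:266:2]); print(g[146:186:2,292:332:2])
r=np.array([[253,(0)]])
x,y,s=np.array([0,0,0]),0,0
def blob(m,off):
    n,l,st,c=cv2.connectedComponentsWithStats(m.astype(np.uint8)); 
    for i in range(1,n):
        if st[i,4]>40: print(st[i]+np.array([off[0],off[1],0,0,0]),c[i]+off)
blob(g[147:195,214:344]>110,(214,147))
blob(g[255:280,206:350]>90,(206,255))
```

```text
[[ 24  23  23  19  23  22  19  26  28  22  22  25  24  22  22  27  22  24
   24  22]
 [ 22  24  22  25  22  25  49  59  58  53  51  52  52  52  52  53  52  38
   20  26]
 [ 23  20  24  22  25  60 137 143 142 141 140 139 140 138 139 137 136  96
   27  25]
 [ 21  26  25  25  23  79 162 168 167 169 169 170 171 169 172 172 170 128
   34  26]
 [ 23  22  24  22  23  79 162 167 167 167 169 170 169 171 170 171 170 131
   31  24]
 [ 26  24  27  25  22  74 160 165 165 165 166 168 167 169 168 169 169 128
   33  26]
 [ 21  20  24  25  33  74 154 159 159 158 161 163 163 163 164 167 164 122
   28  27]
 [ 22  24  23  86 112 114 131 130 113 100 102 107 122 123 120 122 119  66
   22  23]
 [ 23  25  34 137 162 161 163 154  89  26  27  27  28  29  26  27  28  26
   20  24]
 [ 16  21  38 139 168 169 169 160  91  27  22  22  24  22  20  22  21  22
   22  24]
 [ 23  23  34 137 167 167 171 162  94  24  24  24  23  22  23  24  24  26
   21  23]
 [ 23  22  33 135 167 166 170 161  99  28  25  23  24  27  23  24  25  25
   21  23]
 [ 20  18  30 135 167 167 169 161 103  25  25  23  23  23  23  23  20  24
   23 
[... 1801 characters left out ...]
 24  26  24  23  25  27  25  23  33 103 161 169 170 168 134  31
   27  26]
 [ 26  22  24  27  22  23  26  24  27  24  33 107 162 167 169 167 118  29
   27  23]
 [ 19  25  20  26  23  25  27  25  22  26  31 113 162 166 168 167 111  29
   25  23]
 [ 26  25  24  26  25  25  22  21  23  19  34 113 157 163 164 164  97  27
   26  22]
 [ 28  25  25  23  26  24  25  23  23  26  25  58 100 104 107 106  50  23
   25  24]
 [ 22  22  24  24  26  24  25  26  21  24  24  24  27  25  28  24  28  26
   25  24]]
[232 150  29  32 463] [243.02159827 162.0475162 ]
[296 150  29  32 464] [312.95474138 162.26508621]
[209 259  15  14 169] [215.95266272 265.59763314]
[331 260  15  14 169] [338.16568047 266.47928994]
```

Run:
```python
from h import *
T=np.load('w7T.npy'); w=cams.snapshot('wrist')
a,b=at(w,(241.5,168),.075,T),at(w,(315.5,168),.075,T); print('gap',a,b,np.linalg.norm(a-b))
c,d=at(w,(252,160),.075,T),at(w,(305,160),.075,T); print('yedge',c,d,np.rad2deg(np.arctan2(*(d-c)[1::-1])))
for zz in (.0345,.0375,.0405):
  e,f=at(w,(215.95,265.6),T[2,3]+zz,T),at(w,(338.17,266.48),T[2,3]+zz,T); print(zz,e,f,np.linalg.norm(e-f),np.rad2deg(np.arctan2(*(f-e)[1::-1])))
  u=np.array([.9973,-.0732]);v=np.array([.0732,.9973])
  mc=((e+f)/2)[:2]-v*.0304; nc=((a+b)/2)[:2]; yc=((c+d)/2)[:2]-v*.038
  print('module',mc,'x diff nest-module along u',(nc-mc)@u,'along v',(yc-mc)@v)
print('nest', nc@u*u+yc@v*v)
```

```text
gap [0.52413625 0.04212439 0.075     ] [0.57888983 0.03806407 0.075     ] 0.05490392831415222
yedge [0.53246436 0.04745506 0.075     ] [0.57142199 0.04456572 0.075     ] -4.2416408691928975
0.0345 [0.5302856  0.03767208 0.23565426] [0.56970713 0.03444132 0.23565426] 0.039553689537371935 -4.685155052924267
module [0.54777108 0.00573878] x diff nest-module along u 0.0012170312175246393 along v 0.002469585533779136
0.0375 [0.53093655 0.03903312 0.23865426] [0.56925756 0.03589255 0.23865426] 0.038449485422884316 -4.685155052924244
module [0.54787178 0.00714491] x diff nest-module along u 0.0012195390058671036 along v 0.0010598763222189555
0.0405 [0.5315875  0.04039416 0.24165426] [0.568808   0.03734378 0.24165426] 0.037345281308396594 -4.685155052924264
module [0.54797247 0.00855105] x diff nest-module along u 0.001222046794209568 along v -0.0003498328893412251
nest [0.54914672 0.00811241]
```

jog_arm --pt "10 1 -1.5 0" --pt "30 1 -1.5 0" --pt "55 1 -1.5 0" --pt "80 1 -1.5 0" --pt "100 1 -1.5 0" --pt "112 1 -1.5 0" --pt "118 1 -1.5 0" --pt "120 1 -1.5 0"

```text
time_s: 22.0
ee_pos: [0.5497, 0.0114, 0.0812]
ee_rot: [1.878, 1.571, 0.236]
wrist_force: [0.5, 0.1, -2.3]
finger_gap: 0.553
```

jog_arm --pt "1 0 0 0" --pt "2 0 0 0" --pt "3 0 0 0" --pt "4 0 0 0" --pt "5 0 0 0" --pt "6 0 0 0" --pt "7 0 0 0" --pt "8 0 0 0"

```text
time_s: 23.0
ee_pos: [0.5496, 0.0113, 0.0731]
ee_rot: [-2.655, 1.571, 1.986]
wrist_force: [0.1, 0.3, -2.1]
finger_gap: 0.56
```

jog_arm --pt "0.3 0 0 0" --pt "0.6 0 0 0" --pt "0.9 0 0 0" --pt "1.2 0 0 0" --pt "1.5 0 0 0" --pt "1.7 0 0 0" --pt "1.7 0 0 0" --pt "1.7 0 0 0"

```text
time_s: 24.0
ee_pos: [0.5496, 0.0113, 0.0727]
ee_rot: [0.135, 1.57, -1.508]
wrist_force: [-12.8, -3.2, 28.9]
finger_gap: 0.556
```

jog_arm --pt "-1.3 0 0 0" --pt "-1.3 0 0 0" --pt "-1.3 0 0 0" --pt "-1.3 0 0 0" --pt "-10 0 0 0" --pt "-40 0 0 0" --pt "-85 0 0 0" --pt "-130 0 0 0" --jaw 0.85

```text
time_s: 25.0
ee_pos: [0.5494, 0.0116, 0.2033]
ee_rot: [-2.644, 1.57, 1.998]
wrist_force: [1.2, -0.2, 0.0]
finger_gap: 0.854
```

Run:
```python
from h import *
for i in range(4): cams.snapshot('top')
T=tool(); w=cams.snapshot('wrist'); save(w,'w8.png'); np.save('w8T.npy',T)
im=w['pixels'][:,:,::-1].copy(); hsv=cv2.cvtColor(im,cv2.COLOR_BGR2HSV); m=cv2.inRange(hsv,(3,120,60),(22,255,255)); m[300:]=0
c=max(cv2.findContours(m,0,2)[0],key=cv2.contourArea); pts=np.array([at(w,q[0],.109,T)[:2] for q in c])*1000
print(c[:,0].min(0),c[:,0].max(0),cv2.minAreaRect(pts.astype(np.float32)),T[:3,3])
plan((.550,.0105,.34),-4.3); plan((.6962,-.0025,.34),-4.3)
```

```text
[253 191] [299 256] ((548.6181030273438, 9.667793273925781), (47.095699310302734, 31.244997024536133), 85.22003173828125) [0.54978415 0.01119673 0.20230859]
plan [-138.6    0.7    0.6] 0.003 psi now -4.1 pos [0.5494 0.0111 0.2014]
plan [-138.6  147.4    3.1] 0.003 psi now -4.1 pos [0.5494 0.0111 0.2014]
```

View pics/w8.png

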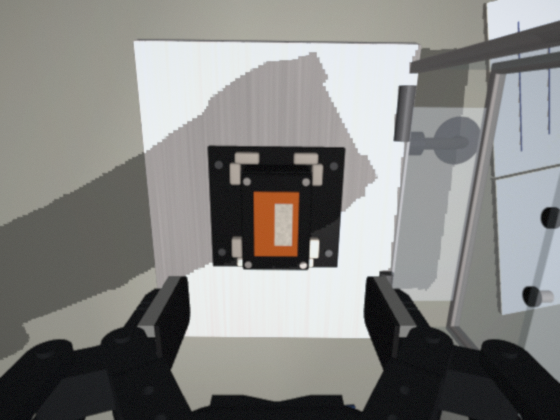

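jog_arm --pt "-45 0 0 0" --pt "-95 0 0 0" --pt "-135 8 0 0" --pt "-142 35 1 0.003" --pt "-142 72 2 0.003" --pt "-142 108 3 0.003" --pt "-142 135 3 0.003" --pt "-142 147 3 0.003" --jaw 0.5

```text
time_s: 26.25
ee_pos: [0.6966, -0.002, 0.3415]
ee_rot: [-1.76, 1.568, 2.878]
wrist_force: [0.3, 0.8, -0.3]
finger_gap: 0.497
```

Run:
```python
from h import *
for i in range(3): cams.snapshot('top')
T=tool(); w=cams.snapshot('wrist'); save(w,'w9.png'); im=w['pixels'].astype(int).mean(2)
q=[proj(w,[x,y,.28],T).round(0) for x,y in((.6962,.05),(.6962,-.05))]; print(q)
plan((.6960,-.0025,.2605),-4.3)
for y in range(60,260,40): print(y,im[y,180:380:5].astype(int))
```

```text
[array([272., 152.]), array([284., 309.])]
plan [82.7  0.7  0.7] 0.001 psi now -4.2 pos [ 0.6954 -0.0018  0.3432]
60 [114 113 119 117 122 122 219 221 172 187 187 187 191 196 198 198 198 198
 200 197 198 199 199 152 178 182 223 224 223 192 224 223 223 216 223 223
 222 222 222 223]
100 [224 224 224 225 225 224 225 225 215 144 123 124 123 141 141 140 140 140
 140 140 138 169 152 161 183 130  91 170 205 225 220 225 225 226 225 223
 224 224 225 215]
140 [ 17  29  20 128 144 145 146 152 176 175 179 196 169 171 173 174 174  66
  31  39  40  58 145 172 180  72  90  91 137 167 163 165 218 226 226 226
 225 225 225 224]
180 [ 19  17  22  20 150 144 146 146 177 178 179 189 174 166 173 175 173 174
  48  58  65  54 132 176 179 173 171 170 168 168 226 226 226 227 226 226
 225 225 226 226]
220 [139 146 175 223 226 225 226 224 227 227 129 122 190 161 173 174 173 175
  48  60  64  52 152 179 169 163 163 163 161 160 160 181 227 226 226 226
 226 226 225 226]
```

jog_arm --pt "8 1 0.5 0" --pt "22 1 0.5 0" --pt "38 1 0.5 0" --pt "54 1 0.5 0" --pt "67 1 0.5 0" --pt "76 1 0.5 0" --pt "81 1 0.5 0" --pt "81 1 0.5 0"

```text
time_s: 27.45
ee_pos: [0.697, -0.0027, 0.2623]
ee_rot: [-2.066, 1.571, 2.572]
wrist_force: [0.1, 0.1, -0.9]
finger_gap: 0.498
```

jog_arm --pt "0 0 0 0" --pt "0 0 0 0" --pt "0 0 0 0" --pt "0 0 0 0" --pt "0 0 0 0" --pt "0 0 0 0" --pt "0 0 0 0" --pt "0 0 0 0" --jaw 0 --force 50

```text
time_s: 28.45
ee_pos: [0.6961, -0.0026, 0.263]
ee_rot: [-1.261, 1.569, -2.906]
wrist_force: [-11.6, -0.1, 7.7]
finger_gap: 0.12
```

Run:
```python
from h import *
s=readout.state(); print(s['finger_gap'],s['wrist_force']); plan((.6960,-.0025,.2605),-4.3)
# reverse arc about the hinge, rows from theta=1.6 down
R_,a=np.hypot(215,46),np.arctan2(46,-215)
f=lambda t:np.array([-R_*np.sin(a-t),R_*np.cos(a-t)])
for t in np.arange(1.6,-.05,-.1): print(round(t,2),(f(t)-f(1.6)).round(0))
```

```text
0.12037728905413743 [-11.57121634  -0.11649466   7.68268221]
plan [ 2.5 -0.1 -0. ] 0.001 psi now -4.2 pos [ 0.6961 -0.0026  0.263 ]
1.6 [0. 0.]
1.5 [ -4. -22.]
1.4 [ -6. -43.]
1.3 [ -6. -65.]
1.2 [ -3. -87.]
1.1 [   1. -109.]
1.0 [   8. -130.]
0.9 [  17. -150.]
0.8 [  27. -169.]
0.7 [  40. -187.]
0.6 [  54. -204.]
0.5 [  70. -219.]
0.4 [  87. -232.]
0.3 [ 106. -244.]
0.2 [ 126. -254.]
0.1 [ 146. -262.]
-0.0 [ 168. -267.]
```

jog_arm --pt "-4 -22 0 0" --pt "-7 -44 0 0" --pt "-7 -66 0 0" --pt "-5 -88 0 0" --pt "-1 -111 0 0" --pt "6 -132 0 0" --pt "15 -152 0 0" --pt "25 -171 0 0"

```text
time_s: 29.45
ee_pos: [0.5267, 0.0113, 0.2379]
ee_rot: [2.13, 1.568, 0.486]
wrist_force: [13.0, 9.7, -10.7]
finger_gap: 0.116
```

Run:
```python
from h import *
s=readout.state(); print(s['finger_gap'],s['wrist_force'],s['torque']); plan((.5251,.0108,.2328),-4.3)
```

```text
0.11570477938009072 [ 12.98889166   9.66626246 -10.7236587 ] [ 1.85510266 -2.79401209 -0.06570264]
plan [ 5.1 -1.6  0.7] 0.002 psi now -4.2 pos [0.5267 0.0113 0.2379]
```

jog_arm --pt "15 -16 0 0" --pt "29 -33 0 0" --pt "45 -48 0 0" --pt "62 -61 0 0" --pt "81 -73 0 0" --pt "101 -83 0 0" --pt "121 -91 0 0" --pt "139 -96 0 0"

```text
time_s: 30.45
ee_pos: [0.4306, 0.0192, 0.0984]
ee_rot: [2.72, 1.568, 1.077]
wrist_force: [3.4, 12.3, 0.4]
finger_gap: 0.114
```

Run:
```python
from h import *
s=readout.state(); print(s['finger_gap'],s['wrist_force'],s['torque']); plan((.4293,.0185,.093),-4.3)
```

```text
0.11419210077591424 [ 3.35527813 12.33037347  0.43945034] [ 2.56217013 -0.6736567  -0.18914435]
plan [ 5.4 -1.2  0.8] 0.002 psi now -4.2 pos [0.4306 0.0192 0.0984]
```

jog_arm --pt "1 -0.3 0 0" --pt "2 -0.6 0 0" --pt "3 -0.9 0 0" --pt "4 -1 0 0" --pt "5 -1 0 0" --pt "6 -1 0 0" --pt "7 -1 0 0" --pt "7 -1 0 0"

```text
time_s: 31.45
ee_pos: [0.4297, 0.0193, 0.093]
ee_rot: [2.132, 1.57, 0.488]
wrist_force: [-21.6, 11.2, 54.4]
finger_gap: 0.114
```

jog_arm --pt "-2 0 0 0" --pt "-2 0 0 0" --pt "-2 0 0 0" --pt "-6 0 0 0" --pt "-25 0 0 0" --pt "-55 0 0 0" --pt "-85 0 0 0" --pt "-108 0 0 0" --jaw 0.6

```text
time_s: 32.45
ee_pos: [0.4298, 0.0173, 0.2007]
ee_rot: [1.505, 1.57, -0.14]
wrist_force: [-0.9, -0.7, 0.3]
finger_gap: 0.597
```

Run:
```python
from h import *
for i in range(3): p=cams.snapshot('top')
T=tool(); w=cams.snapshot('wrist'); save(w,'w10.png'); print(T[:3,3])
a=cv2.imread('pics/w4.png',0)[:330,:560]; b=cv2.imread('pics/w10.png',0)[:330]
# shift bar region between before/after; T before:
print(np.load('w4T.npy')[:3,3])
t=a[110:320,262:400]; rr=cv2.matchTemplate(b,t,cv2.TM_CCOEFF_NORMED); print(cv2.minMaxLoc(rr)[1::2],'ref (262,110)')
T4=np.load('w4T.npy'); P=at(w,(279,220),.11,T4); print('expected shift', proj(w,P,T)-np.array([279,220]))
t=p['pixels'][190:240,130:185]; 
plan((.4955,.299,.215),5.2)
```

```text
[0.43015112 0.01690769 0.20021632]
[0.4282777  0.01967004 0.19732519]
(0.8918835520744324, (258, 105)) ref (262,110)
expected shift [-3.35642587 -5.16395721]
plan [ -15.7   44.5 -286.2] -0.166 psi now -4.3 pos [0.4297 0.0169 0.1995]
```

jog_arm --pt "-6 4 -25 -0.02" --pt "-12 10 -62 -0.04" --pt "-16 16 -104 -0.06" --pt "-16 23 -147 -0.085" --pt "-16 29 -190 -0.11" --pt "-16 36 -232 -0.13" --pt "-16 42 -268 -0.15" --pt "-16 44.5 -286 -0.166" --jaw 0.7

```text
time_s: 33.65
ee_pos: [0.4947, 0.3012, 0.2141]
ee_rot: [-1.739, 1.569, 3.068]
wrist_force: [-0.9, 0.5, -0.4]
finger_gap: 0.703
```

Run:
```python
from h import *
for i in range(8): p=cams.snapshot('top')
T=tool(); w=cams.snapshot('wrist'); save(w,'w11.png'); im=cv2.imread('pics/w11.png')
hsv=cv2.cvtColor(im,cv2.COLOR_BGR2HSV); m=cv2.inRange(hsv,(0,120,50),(8,255,255))|cv2.inRange(hsv,(170,120,50),(180,255,255)); m[300:]=0
c=max(cv2.findContours(m,0,2)[0],key=cv2.contourArea); print(cv2.boundingRect(c)); pts=np.array([at(w,q[0],.08,T)[:2] for q in c])*1000; print(cv2.minEnclosingCircle(pts.astype(np.float32)))
x,y,ww,h=cv2.boundingRect(c); s=cv2.inRange(hsv[y:y+h,x:x+ww],(0,0,120),(180,110,255)); n,l,st,ce=cv2.connectedComponentsWithStats(s); print([(k,cc) for k,cc in zip(st,ce+[x,y]) if k[4]>20])
for q in finder.cut_out('isolator_grip',w): print(q['confidence'],q['xy'],at(w,q['xy'],.1,T))
print(proj(w,[.4955,.299,.11],T),[proj(w,[.4955-.0014,.299+.0135,.11],T)])
plan((.4955,.299,.082),5.2)
```

```text
(243, 168, 74, 81)
((495.7855224609375, 295.1151428222656), 33.41188430786133)
[(array([   0,    0,   74,   81, 5306], dtype=int32), array([278.93234075, 204.89257444])), (array([ 31,  13,   5,  31, 153], dtype=int32), array([275.97385621, 196.18954248])), (array([ 40,  59,  34,  22, 359], dtype=int32), array([301.47075209, 242.64623955])), (array([  0,  70,  25,  10, 164], dtype=int32), array([254.84756098, 240.86585366]))]
0.81 [277.2, 197.8] [0.49462021 0.30962331 0.1       ]
[277.11401017 215.81687215] [array([276.85038424, 197.34326638])]
plan [133.5   0.   -0.6] -0.0 psi now 5.2 pos [0.4955 0.2984 0.2155]
```

jog_arm --pt "15 0 0 0" --pt "38 0 0 0" --pt "65 0 0 0" --pt "90 0 0 0" --pt "110 0 0 0" --pt "123 0 0 0" --pt "131 0 0 0" --pt "133 0 0 0"

```text
time_s: 35.15
ee_pos: [0.4954, 0.2992, 0.0824]
ee_rot: [-2.964, 1.571, 1.84]
wrist_force: [-0.0, -0.0, -0.0]
finger_gap: 0.699
```

jog_arm --pt "0 0 0 0" --pt "0 0 0 0" --pt "0 0 0 0" --pt "0 0 0 0" --pt "0 0 0 0" --pt "0 0 0 0" --pt "0 0 0 0.1" --pt "0 0 0 0.25" --jaw 0 --force 50

```text
time_s: 36.15
ee_pos: [0.4956, 0.2992, 0.083]
ee_rot: [2.103, 1.57, 0.37]
wrist_force: [-0.0, -1.4, 3.5]
finger_gap: 0.153
```

jog_arm --pt "0 0 0 0.17" --pt "0 0 0 0.34" --pt "0 0 0 0.51" --pt "0 0 0 0.68" --pt "0 0 0 0.85" --pt "0 0 0 1.02" --pt "0 0 0 1.18" --pt "0 0 0 1.34"

```text
time_s: 37.15
ee_pos: [0.4968, 0.2978, 0.0831]
ee_rot: [2.595, 1.568, -0.481]
wrist_force: [6.0, -7.5, 1.6]
finger_gap: 0.154
```

Run:
```python
from h import *
s=readout.state(); print(s['finger_gap'],s['wrist_force'],s['torque']); plan((.4955,.299,.082),-84.8)
```

```text
0.15351289234947152 [ 6.03666871 -7.54924947  1.62147783] [-1.89012335 -1.33508166  0.10338099]
plan [ 1.1 -1.3  1.3] -0.025 psi now -86.2 pos [0.4968 0.2978 0.0831]
```

Release, rise and check.

jog_arm --pt "0 0 0 0" --pt "0 0 0 0" --pt "0 0 0 0" --pt "-10 0 0 0" --pt "-40 0 0 0" --pt "-80 0 0 0" --pt "-120 0 0 0" --pt "-150 0 0 0" --jaw 0.7

```text
time_s: 38.15
ee_pos: [0.4954, 0.2994, 0.2349]
ee_rot: [-2.644, 1.569, 0.571]
wrist_force: [0.5, 0.3, -0.3]
finger_gap: 0.7
```

jog_arm --pt "-5 0 -10 0" --pt "-10 0 -20 0" --pt "-15 0 -25 0" --pt "-20 0 -25 0" --pt "-20 0 -25 0" --pt "-20 0 -25 0" --pt "-20 0 -25 0" --pt "-20 0 -25 0"

```text
time_s: 39.15
ee_pos: [0.5202, 0.3009, 0.2524]
ee_rot: [0.484, 1.571, -2.585]
wrist_force: [0.7, -0.8, -0.0]
finger_gap: 0.701
```

Run:
```python
from h import *
T=tool(); w=cams.snapshot('wrist'); save(w,'w12.png'); im=cv2.imread('pics/w12.png')
hsv=cv2.cvtColor(im,cv2.COLOR_BGR2HSV)
for q in finder.cut_out('isolator_grip',w): print(q['confidence'],q['xy'])
pc=proj(w,[.4955,.299,.11],T); ps=proj(w,[.509,.3002,.11],T); print('axis',pc,'stripe expected ON',ps,'OFF',proj(w,[.4943,.3125,.11],T))
x,y=pc.astype(int)-25; s=cv2.inRange(hsv[y:y+50,x:x+50],(0,0,120),(180,110,255)); n,l,st,ce=cv2.connectedComponentsWithStats(s); print([(k,cc) for k,cc in zip(st,ce+[x,y]) if k[4]>20])
p=cams.snapshot('scene'); save(p,'s13.png'); a=cv2.imread('pics/scene.png'); b=cv2.imread('pics/s13.png')
for n,(x0,y0,x1,y1) in dict(hood=(205,170,325,265),green=(130,190,180,230),bottle=(115,225,160,275),meter=(305,280,400,330),driver=(375,160,395,205)).items():
  A,B=a[y0:y1,x0:x1],b[y0-8:y1+8,x0-8:x1+8]; m=cv2.minMaxLoc(cv2.matchTemplate(B,A,5)); print(n,round(m[1],3),np.array(m[3])-8)
s=readout.state(); print(s['time_s'],s['wrist_force'],s['finger_gap'])
for q in finder.cut_out('fresh',p): print(q['confidence'],q['xy'],at(p,q['xy'],.109))
```

```text
0.92 [278.3, 217.4]
axis [278.60047413 229.91784334] stripe expected ON [278.34106237 214.29863899] OFF [262.26598294 230.18623457]
[(array([   0,    0,   50,   50, 2197], dtype=int32), array([277.47837961, 226.98224852])), (array([24,  0,  4, 24, 95], dtype=int32), array([278.48421053, 215.37894737])), (array([  0,  44,  18,   6, 107], dtype=int32), array([261.42056075, 250.52336449])), (array([ 33,  44,  17,   6, 101], dtype=int32), array([294.07920792, 250.52475248]))]
hood 0.935 [0 0]
green 0.967 [0 0]
bottle 0.999 [0 0]
meter 1.0 [0 0]
driver 0.484 [0 1]
39.3 [-0.34298469  1.11010133 -0.49987881] 0.6999641460852118
```

Run:
```python
from h import *
T=tool(); w=cams.snapshot('wrist'); T3=np.load('w3T.npy')
for n,t in(('w3.png',T3),('w12.png',T)):
  im=cv2.imread('pics/'+n); hsv=cv2.cvtColor(im,cv2.COLOR_BGR2HSV); m=cv2.inRange(hsv,(0,150,90),(8,255,255))|cv2.inRange(hsv,(172,150,90),(180,255,255)); m[:265]=0
  c=max(cv2.findContours(m,0,2)[0],key=cv2.contourArea); k=c[:,0]; tip=k[k[:,1].argmin()]; print(n,cv2.boundingRect(c),at(w,tip,.012,t))
a=cv2.imread('pics/scene.png'); b=cv2.imread('pics/s13.png')
A=cv2.resize(a[170:205,250:310],None,fx=4,fy=4,interpolation=2);B=cv2.resize(b[166:209,246:314],None,fx=4,fy=4,interpolation=2)
m=cv2.minMaxLoc(cv2.matchTemplate(B,A,5)); print('bar',m[1],np.array(m[3])/4-4)
A=cv2.resize(a[185:220,220:250],None,fx=4,fy=4,interpolation=2);B=cv2.resize(b[181:224,216:254],None,fx=4,fy=4,interpolation=2)
m=cv2.minMaxLoc(cv2.matchTemplate(B,A,5)); print('hood edge',m[1],np.array(m[3])/4-4)
```

```text
w3.png (220, 278, 26, 76) [0.35797794 0.32344992 0.012     ]
w12.png (241, 309, 25, 74) [0.35842345 0.32166379 0.012     ]
bar 0.9045265316963196 [0. 0.]
hood edge 0.997270941734314 [0. 0.]
```

Everything checks out, so I'm handing it in.

```bash
python3 -c "
from h import *
print(r.sign_off())"
```

```text
the job is handed in; nothing more can be done
None
```

I carried out the job in the order asked and handed it in at about 39 s, with the gripper open and clear of everything. I turned the isolator OFF, raised the hood to its stop and set the orange-labelled module in the nest. I then shut the hood to its stop and turned the isolator back ON.

**What the last checks showed:**
- **Isolator:** the white stripe is within about 1 px of where it should be for ON.
- **Module:** before the hood was shut, the picture showed it sitting flat and centred between the four locators. It touched down under control at about 29 N. I did not confirm it again after closing; the network found no module in the last scene picture.
- **Hood:** its front edge and bar match the starting picture with no shift, and the closing move ended against the stop at about 54 N.
- **Left in place:** the green-labelled module, the multimeter and the bottle have not moved in the scene image.

**One check disagreed:** the screwdriver matched poorly in the scene picture (0.48), perhaps because the arm or its shadow was in the way. Measured with the wrist camera, it is within 2 mm of where it started, which is within calibration error.

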